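# Put the hardness reference standards back into their fitted boxes

## Task

The hardness tester has been verified: put its four steel standards (the large disc, the small disc, the rectangular hardness block and the thin gauge block standing on it) back into their wooden boxes, each into the box whose pocket is made for it, seated flat on the pocket's floor, the gauge block upright. Set them down rather than drop them, and leave the round steel bar and the black mounted specimen where they are.

Things in the scene. Friction and masses are not known exactly. Their poses are not given: they have to be found in the camera images.
- large_disc: The larger of two bare-steel hardness reference discs: 62 mm across, 12 mm thick, about 0.28 kg. Lies flat on the black mat (mat top at z = 2.5 mm). Origin: centre of its underside, z up. 
- small_disc: The smaller bare-steel hardness reference disc: 50 mm across, 12 mm thick, about 0.18 kg. Lies flat on the black mat (mat top at z = 2.5 mm). Origin: centre of its underside, z up. 
- hardness_block: Bare-steel rectangular hardness reference block: 35 mm along its x, 60 mm along its y, 10 mm thick, about 0.16 kg. Lies flat on the black mat (mat top at z = 2.5 mm). Origin: centre of its underside, z up. At the start the gauge block stands on top of it.
- gauge_block: Thin steel gauge block: 9 mm along its x, 30 mm along its y, 25 mm tall, about 0.05 kg. At the start it stands upright and loose on the rectangular hardness block (its underside 12.5 mm above the bench), within 10 mm of its middle, its y within 0.25 rad of the block's y. Origin: centre of its underside, z up.
- large_disc_box: Small open wooden box with a grey insert, fixed on the bench, 94 x 94 mm outside, 18 mm tall, flat on top. Milled in the middle of the insert: a round pocket 74 mm across, 5 mm deep, for the 62 mm disc (7 mm stays proud). Origin: centre of the underside, z up; pocket floor at z = 13 mm, top at 18 mm.
- small_disc_box: Small open wooden box with a grey insert, fixed on the bench, 80 x 80 mm outside, 18 mm tall, flat on top. Milled in the middle of the insert: a round pocket 60 mm across, 5 mm deep, for the 50 mm disc (7 mm stays proud). Origin: centre of the underside, z up; pocket floor at z = 13 mm, top at 18 mm.
- hardness_block_box: Small open wooden box with a grey insert, fixed on the bench, 67 x 92 (x, y) mm outside, 18 mm tall, flat on top. Milled in the middle of the insert: a pocket 47 mm along x, 72 mm along y, 3 mm deep, for the hardness block (7 mm stays proud). Origin: centre of the underside, z up; pocket floor at z = 15 mm, top at 18 mm.
- gauge_block_box: Small open wooden box with a grey insert, fixed on the bench, 43 x 64 (x, y) mm outside, 18 mm tall, flat on top. Milled in the middle of the insert: a pocket 21 mm along x, 42 mm along y, 10 mm deep, for the gauge block, upright (15 mm stays proud). Origin: centre of the underside, z up; pocket floor at z = 8 mm, top at 18 mm.
- test_bar: Bystander: round steel test bar lying on the mat, 15 mm thick, 75 mm long along its y; not one of the standards, to be left where it is. Origin: centre of its underside.
- specimen: Bystander: black resin-mounted metal specimen, round, 30 mm across, 16 mm tall, very light, on the mat; not one of the standards, to be left where it is. Origin: centre of its underside.

How it is judged:
By the outcome, as a careful person would: the job done as asked, in the order asked, and still so for the second after the job is handed in, with the robot touching nothing.
It also fails if it takes over 96 s, if anything falls off the work surface, if the arm or the gripper's body presses on something with over 40 N, if the wrist force passes 120 N, or if a joint passes its speed limit or range.

## Robot

A 6-joint arm with a two-finger parallel gripper is mounted at the origin on a cart in front of the work surface, level with it; the furniture and walls round the work are solid. World frame = base frame: x ahead of the robot, y to its left, z up, the work surface at z = 0. Lengths are in m, angles in rad, forces in N, time in s.
With the tool pointing down it reaches from about 0.325 to 0.775 m from the base axis. Payload 5.5 kg.
Tool frame: the origin (TCP) lies midway between the tips of the shut fingers; the grasp point (between the pads) lies 19 mm behind it; z points along the fingers, y is the line along which they close (so a half turn about z gives the same grasp; the last joint's range is limited). The gripper opens to 85 mm and grips with 20 to 120 N. Pads are 22 mm wide; open, the fingers measure 114 mm over their backs; the gripper's body (76 mm by 85 mm) begins 54 mm behind the grasp point. The pads swing forward as they close: fully open they stand 13 mm farther back than shut.
Start: joints at [1.141, 0.091, 1.231, -0, 1.82, -0.057], TCP at [0.219, 0.559, 0.231] pointing down, gripper open.
Joint ranges: [-2.87, 2.87], [-0.86, 2.18], [0.17, 2.46], [-1.51, 4.65], [0.06, 2.69], [-2.65, 2.65]. Speed limits (rad/s): [2.57, 2.57, 3.01, 3.14, 3.14, 3.14].

## Interface

Orientations are given as a unit quaternion [x, y, z, w].
In Python, from bench import status, viewer, close_job, nets gives the robot as it stands. The module is installed in compiled form; this text tells all that it offers.
- The arm moves only by the shell command python3 -m jog 'ROWS' [OPENING] [FORCE]. ROWS is JSON, one flat list of numbers, 4 for each row, row after row: the shift along the tool's x, y, z in mm, then the turn about the tool's z in rad. A call has 1 to 10 rows; each row is the pose to reach, as a shift and turn from the pose commanded when the call began, along the tool's axes at that moment; what a row does not reach only later rows make up. A row lasts 1/12 s, in which the tool goes at most 41.7 mm and 7.16 degrees, less where a joint would pass 70% of its speed; a pose out of reach is approached as far as the arm can. A call with a gripper value outside its range is refused whole. OPENING is the finger opening in mm, from 0 to 85.4, set as the call begins (- or left out, the last holds). The fingers move at their own pace and stop on an object; FORCE is the grip in N (left out, the last holds). Time passes only in rows, so rows that repeat a pose let the fingers close. It gives the time, the measured TCP pose, the force, the opening and the grip force at its end, in the units of the state.
- status.get_state(): the state, without advancing time (a new reading comes with each control period).
- viewer.capture(name): name is "side" or "top" or "wrist"; returns a dict with "image" (400x640x3 uint8, blue, green, red), "depth" (400x640 float32, m along the optical axis (not along the pixel's ray), 0 where there is no reading), "K" (3x3 intrinsics, pixels), "rvec" (rotation vector, rad) and "tvec" (3), from world to camera coordinates, as OpenCV has them. Camera axes: x right, y down, z forward; pixel columns grow to the right and rows downward; lengths in m; the calibration is good to about 2 mm. A picture is of the moment at which its call begins.
- close_job(): hands the job in; it is judged then, once.
Trained networks look in the newest picture that a camera, given by its name, has taken for a name from the list of things; names that differ only in an ending like _2 or _b are one class to them, and where a whole thing is asked for, a point or a joint stands for the part that bears it (a point fixed in the world has none). Each returns a list of dicts, best first, with "score" (0 to 1); they miss things now and then, are a little off and sometimes report something else, mostly with a low value. They report only what shows in the picture. A call takes as long as a camera call.
- nets.spot_in(camera, label): "point" ([x, y, z] in m, in world coordinates, good to about 4 mm: the middle of the surface that is visible of it).
The state is a dict: "time": time; "joint_positions": joint angles; "qd": joint speeds; "effort": joint torques, N m; "position": TCP position; "ee_rot": TCP orientation; "force": force on the tool from outside, world axes, zero at the start; "torque": the same for the moment, N m; "width": opening from 0.0 (shut) to 1.0 (fully open); "gripper_force": force on a finger pad.
Only numpy, scipy, OpenCV 4.12 (cv2) and the standard library are available. Lean on these libraries where they do the work, as an engineer would, in place of code of your own. Each camera call takes 0.05 s, during which the arm holds its last target. There are 200 camera calls.

## Working session

There is one attempt and no reset: what is moved stays moved. The work goes in short steps, Python scripts to look and compute and a shell command to move; the robot and the scene stay as the last step left them, time stands still between calls to the robot, and variables do not carry over. Pictures are saved under pics/ and viewed, at most 14 in all, crops included, and the job is handed in when it is done.

```bash
mkdir -p pics
python3 - <<'E'
from bench import status, viewer, nets
import cv2,numpy as np
s=status.get_state();print(s['position'],s['ee_rot'],s['width'],s['time'])
for c in ['top','side']:
    d=viewer.capture(c);cv2.imwrite(f'pics/{c}0.png',d['image']);np.savez(f'{c}0.npz',**d)
    R=cv2.Rodrigues(d['rvec'])[0];print(c,(-R.T@d['tvec'].ravel()).round(3),R[2].round(2))
    if c=='top':
        for n in ['large_disc','small_disc','hardness_block','gauge_block','large_disc_box','small_disc_box','hardness_block_box','gauge_block_box','test_bar','specimen']:
            print(n,[(np.round(r['point'],3).tolist(),round(r['score'],2)) for r in nets.spot_in(c,n)[:2]])
E
```

```text
[0.21843636 0.55851042 0.23015083] [ 1.85342538e-01  9.82673472e-01 -9.68372796e-04 -2.31225019e-04] 1.0004073886621472 0.0
top [ 0.493 -0.016  0.951] [ 0.07 -0.01 -1.  ]
large_disc [([0.575, 0.288, 0.012], 0.86)]
small_disc [([0.567, 0.184, 0.013], 0.66)]
hardness_block [([0.46, 0.037, 0.01], 0.82)]
gauge_block []
large_disc_box [([0.588, -0.226, 0.019], 0.96)]
small_disc_box [([0.609, -0.328, 0.016], 0.85), ([0.607, -0.1, 0.018], 0.22)]
hardness_block_box [([0.608, -0.102, 0.016], 0.59)]
gauge_block_box [([0.68, -0.009, 0.018], 0.78)]
test_bar [([0.453, 0.167, 0.014], 0.68)]
specimen []
side [ 0.115 -1.051  0.836] [ 0.32  0.75 -0.57]
```

View pics/top0.png

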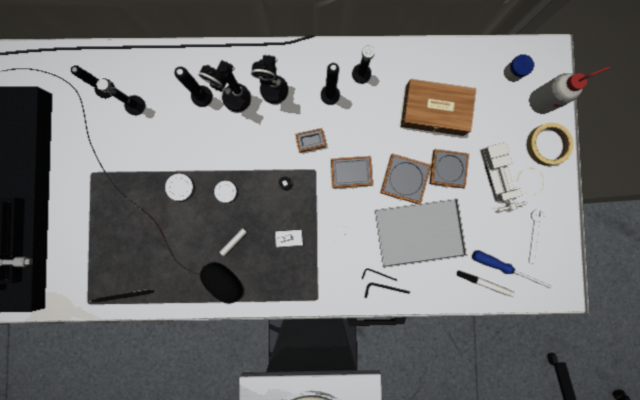

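View pics/side0.png

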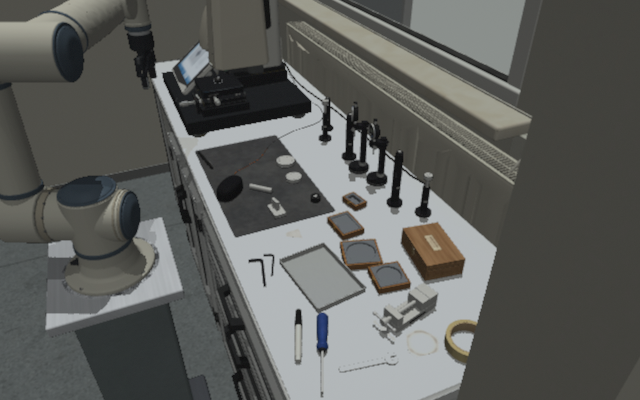

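The top view shows the large disc at px (179,187), small disc at (225,191), the hardness block with the gauge block at (289,239), and the bar at (233,241). The specimen is at (286,184). The boxes are at (311,140) gauge, (352,172) block, (405,178) large and (449,169) small. Next I'll measure centres and yaws from the colour blobs.

```bash
cat > h.py <<'E'
import cv2,numpy as np
from bench import status,viewer
def cam(n):
    d=viewer.capture(n);return d
def toplane(d,uv,z):
    R=cv2.Rodrigues(np.array(d['rvec']))[0];t=np.array(d['tvec']).ravel()
    uv=np.asarray(uv,float).reshape(-1,2);r=np.c_[uv,np.ones(len(uv))]@np.linalg.inv(d['K']).T@R
    c=-R.T@t;return c+r*((z-c[2])/r[:,2])[:,None]
def proj(d,p): return cv2.projectPoints(np.asarray(p,float).reshape(-1,3),np.array(d['rvec']),np.array(d['tvec']),d['K'],None)[0].reshape(-1,2)
def blobs(d,mask,z,amin=60):
    n,l,s,c=cv2.connectedComponentsWithStats(mask.astype(np.uint8));o=[]
    for i in range(1,n):
        if s[i,4]<amin: continue
        P=toplane(d,np.argwhere(l==i)[:,::-1],z)
        cn=cv2.findContours((l==i).astype(np.uint8),0,1)[0]; cn=max(cn,key=len)
        Q=(toplane(d,cn,z)[:,:2]*1000).astype(np.float32);r=cv2.minAreaRect(Q);b=cv2.boxPoints(r)
        e=[b[1]-b[0],b[2]-b[1]];e=max(e,key=np.linalg.norm);yaw=np.degrees(np.arctan2(e[1],e[0]))%180
        o.append((c[i].round(0).tolist(),'rect',np.round(r[0],1).tolist(),sorted(np.round(r[1],1).tolist()),'longyaw',round(float(yaw),1),'mean',(P[:,:2].mean(0)*1000).round(1).tolist()))
    return o
def st():
    s=status.get_state();q=s['ee_rot']
    from scipy.spatial.transform import Rotation as Ro
    R=Ro.from_quat(q).as_matrix();return s,R
def delta(p,yaw_close):
    """tool shift (mm) to world p, and turn about tool z so closing line (tool y) has world yaw (deg)"""
    s,R=st();v=R.T@(np.asarray(p)-s['position'])*1000
    cur=np.degrees(np.arctan2(R[1,1],R[0,1]));t=-(yaw_close-cur);t=(t+90)%180-90
    return v.round(1),round(np.radians(t),3),'j6',round(s['joint_positions'][5],2),'w',round(s['width'],3),'F',np.round(s['force'],1),'g',round(s['gripper_force'],1),'t',round(s['time'],2)
E
python3 - <<'E'
from h import *
d=dict(np.load('top0.npz'));im=d['image'].astype(int)
g=im.max(2);m=np.zeros(g.shape,bool);m[172:300,95:315]=g[172:300,95:315]>110
for b in blobs(d,m,.0135): print(b)
hsv=cv2.cvtColor(d['image'],cv2.COLOR_BGR2HSV)
m=np.zeros(g.shape,bool);m[120:210,290:475]=(hsv[120:210,290:475,2]<150)
m=cv2.morphologyEx(m.astype(np.uint8),cv2.MORPH_OPEN,np.ones((3,3)))
for b in blobs(d,m,.018): print(b)
cv2.imwrite('pics/topc.png',cv2.resize(d['image'][120:270,160:480],(800,375),interpolation=cv2.INTER_CUBIC))
E
```

```text
([178.0, 187.0], 'rect', [575.5, 291.9], [61.1, 61.7], 'longyaw', 0.4, 'mean', [575.0, 292.4])
([225.0, 191.0], 'rect', [562.7, 186.6], [47.9, 50.0], 'longyaw', 89.3, 'mean', [563.3, 187.2])
([232.0, 242.0], 'rect', [448.9, 170.0], [12.8, 74.1], 'longyaw', 134.5, 'mean', [449.1, 169.6])
([288.0, 238.0], 'rect', [455.5, 43.3], [36.0, 61.0], 'longyaw', 89.6, 'mean', [455.4, 43.7])
([433.0, 128.0], 'rect', [703.6, -294.1], [29.7, 157.8], 'longyaw', 78.7, 'mean', [702.6, -290.7])
([311.0, 141.0], 'rect', [675.9, -10.3], [48.6, 64.8], 'longyaw', 102.0, 'mean', [676.2, -10.4])
([424.0, 174.0], 'rect', [589.9, -267.7], [123.9, 198.6], 'longyaw', 89.2, 'mean', [595.8, -268.0])
([351.0, 172.0], 'rect', [602.4, -100.6], [69.3, 91.7], 'longyaw', 93.5, 'mean', [602.3, -101.0])
([303.0, 189.0], 'rect', [565.9, 9.2], [58.9, 91.2], 'longyaw', 179.5, 'mean', [565.1, 9.9])
```

View pics/topc.png

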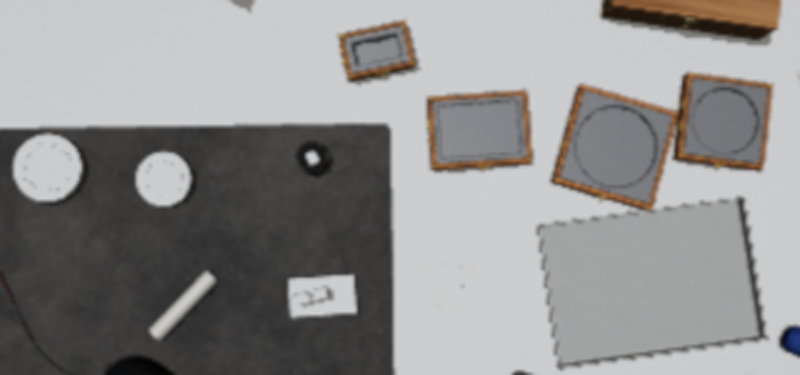

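```bash
python3 -c "
from h import *
print(delta([.455,.044,.2],0))"
```

```text
(array([-407.7, -393.3,   31.3]), np.float64(1.198), 'j6', np.float64(-0.06), 'w', 1.001, 'F', array([ 0.5, -0.2, -0.6]), 'g', 0.0, 't', 0.6)
```

```bash
python3 -m jog '[-290,-280,20,1.2, -290,-280,20,1.2, -290,-280,20,1.2, -290,-280,20,1.2, -290,-280,20,1.2, -290,-280,20,1.2, -290,-280,20,1.2, -290,-280,20,1.2, -290,-280,20,1.2, -290,-280,20,1.2]' 40
python3 -c "
from h import *
print(delta([.455,.044,.2],0))"
```

```text
time: 1.43
position: [0.3874, 0.1895, 0.2114]
ee_rot: [0.711, 0.704, 0.0, 0.001]
force: [-0.2, 0.1, -0.2]
width: 0.47
gripper_force: 0.0
(array([-144.8,   69. ,   11.6]), np.float64(-0.01), 'j6', np.float64(0.39), 'w', 0.47, 'F', array([-0.2,  0.1, -0.2]), 'g', 0.0, 't', 1.43)
```

```bash
python3 -m jog '[-145,69,11,0, -145,69,11,0, -145,69,11,0, -145,69,11,0, -145,69,11,0, -145,69,11,0, -145,69,11,0]'
python3 - <<'E'
from h import *
print(delta([.455,.044,.2],0))
d=cam('wrist');cv2.imwrite('pics/w1.png',d['image']);np.savez('w1.npz',**d)
R=cv2.Rodrigues(d['rvec'])[0];print((-R.T@d['tvec'].ravel()).round(3),R.round(2).tolist())
print(proj(d,[[.455,.044,.0125],[.455,.044,.0375]]).round())
E
```

```text
time: 2.02
position: [0.4553, 0.0474, 0.2004]
ee_rot: [0.708, 0.706, 0.0, -0.0]
force: [0.2, -0.0, -0.0]
width: 0.472
gripper_force: 0.0
(array([-3.4, -0.2,  0.4]), np.float64(-0.003), 'j6', np.float64(0.03), 'w', 0.472, 'F', array([ 0.2, -0. , -0. ]), 'g', 0.0, 't', 2.02)
[0.455 0.118 0.343] [[1.0, -0.0, -0.0], [-0.0, -0.96, 0.28], [-0.0, -0.28, -0.96]]
[[317. 180.]
 [317. 186.]]
```

View pics/w1.png

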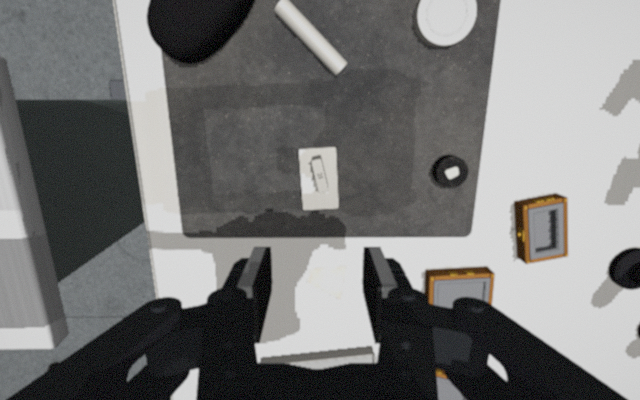

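The wrist view shows the block at px (319,178) with the gauge block standing on it, top face at about (318,174). It also shows the specimen at (450,171) and the gauge box at (541,228). I'll enlarge this view and fit the gauge block.

Run:
```python
from h import *
d=dict(np.load('w1.npz'));g=d['image'].max(2)
m=np.zeros(g.shape,bool);m[135:220,285:350]=g[135:220,285:350]>110
for b in blobs(d,m,.0125): print(b)
print('depth',[ (r,(d['depth'][r,300:342:3]*1000).astype(int).tolist()) for r in (160,168,176,184,192,200)])
R=cv2.Rodrigues(d['rvec'])[0];t=d['tvec'].ravel();v,u=np.mgrid[135:225,285:350];z=d['depth'][v,u]
P=(np.stack([u*z,v*z,z],-1)@np.linalg.inv(d['K']).T-t)@R
Z=P[...,2];print('top z',np.percentile(Z[Z>.03],[10,50,90]) if (Z>.03).any() else Z.max())
mm=Z>.03
M=np.zeros(g.shape,bool);M[135:225,285:350]=mm
for b in blobs(d,M,.0375,15): print(b)
cv2.imwrite('pics/w1c.png',cv2.resize(d['image'][140:220,280:360],(600,600),interpolation=cv2.INTER_CUBIC))
```

```text
([319.0, 178.0], 'rect', [456.7, 45.1], [37.3, 62.2], 'longyaw', 92.8, 'mean', [456.6, 45.9])
depth [(160, [332, 331, 332, 333, 310, 308, 307, 321, 332, 333, 333, 332, 342, 343]), (168, [334, 333, 335, 334, 335, 309, 309, 310, 333, 334, 335, 335, 334, 343]), (176, [337, 336, 336, 336, 337, 312, 311, 310, 310, 337, 337, 336, 335, 346]), (184, [347, 340, 338, 339, 338, 338, 313, 312, 313, 338, 338, 338, 339, 349]), (192, [351, 341, 340, 341, 342, 340, 342, 314, 340, 340, 342, 341, 340, 351]), (200, [353, 343, 343, 344, 342, 342, 342, 343, 342, 344, 343, 343, 343, 354])]
top z [0.03648776 0.0377352  0.03892947]
([319.0, 175.0], 'rect', [457.0, 53.7], [9.1, 31.1], 'longyaw', 103.3, 'mean', [457.0, 54.0])
```

View pics/w1c.png

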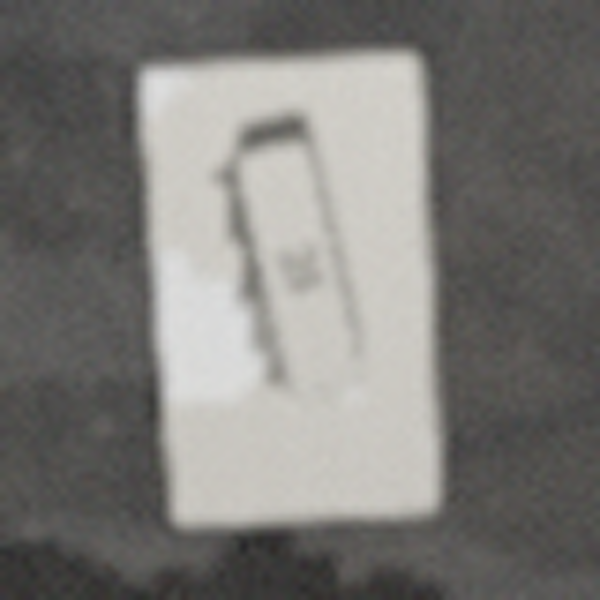

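The gauge block is at (457, 53.7) mm with its top at z 37.7 mm and its long axis at 103°, so its closing yaw is 13.3°. The hardness block is at (456.7, 45.5) mm, yaw 92.8°. Both agree with the sizes given.

```bash
python3 -c "
from h import *
print(delta([.457,.0538,.0245],13.3))"
```

```text
(array([  5.8,   1.8, 176. ]), np.float64(-0.233), 'j6', np.float64(0.03), 'w', 0.47, 'F', array([-0.1, -0.1, -0.5]), 'g', 0.0, 't', 2.07)
```

```bash
python3 -m jog '[6,2,35,-0.12, 6,2,70,-0.233, 6,2,105,-0.233, 6,2,135,-0.233, 6,2,140,-0.233, 6,2,140,-0.233]' 30
python3 -c "
from h import *
print(delta([.457,.0538,.0245],13.3))"
```

```text
time: 2.57
position: [0.4556, 0.0544, 0.0585]
ee_rot: [0.62, 0.785, -0.001, -0.002]
force: [-0.4, -0.8, -0.1]
width: 0.353
gripper_force: 0.0
(array([-0.9,  1.3, 34. ]), np.float64(0.001), 'j6', np.float64(-0.19), 'w', 0.353, 'F', array([-0.4, -0.8, -0.1]), 'g', 0.0, 't', 2.57)
```

```bash
python3 -m jog '[-1,1,15,0, -1,1,28,0, -1,1,34,0, -1,1,34,0, -1,1,34,0]' 30
python3 -m jog '[0,0,0,0, 0,0,0,0, 0,0,0,0, 0,0,0,0, 0,0,0,0, 0,0,0,0]' 0 40
python3 -c "
from h import *
print(delta([.457,.0538,.0245],13.3))"
```

```text
time: 2.98
position: [0.4594, 0.0529, 0.0281]
ee_rot: [0.621, 0.784, 0.001, 0.001]
force: [0.1, 0.7, -0.4]
width: 0.349
gripper_force: 0.0
time: 3.48
position: [0.4595, 0.0527, 0.028]
ee_rot: [0.621, 0.784, 0.001, 0.001]
force: [-1.0, 0.9, 6.9]
width: 0.087
gripper_force: 42.5
(array([ 1.7, -2.2,  3.4]), np.float64(-0.001), 'j6', np.float64(-0.19), 'w', 0.087, 'F', array([-1. ,  0.9,  6.9]), 'g', 42.5, 't', 3.48)
```

```bash
python3 -m jog '[0,0,-10,0, 0,0,-30,0, 0,0,-70,0, 0,0,-110,0, 0,0,-110,0, 0,0,-110,0]'
python3 - <<'E'
from h import *
print(delta([.676,-.010,.15],12))
d=cam('wrist');cv2.imwrite('pics/w2.png',d['image']);np.savez('w2.npz',**d)
E
```

```text
time: 3.98
position: [0.4601, 0.0525, 0.1401]
ee_rot: [0.621, 0.784, 0.002, 0.002]
force: [-0.8, -0.4, -1.9]
width: 0.092
gripper_force: 41.7
(array([-110.3,  195.9,   -8.5]), np.float64(0.021), 'j6', np.float64(-0.19), 'w', 0.092, 'F', array([-0.8, -0.4, -1.9]), 'g', 41.7, 't', 3.98)
```

View pics/w2.png

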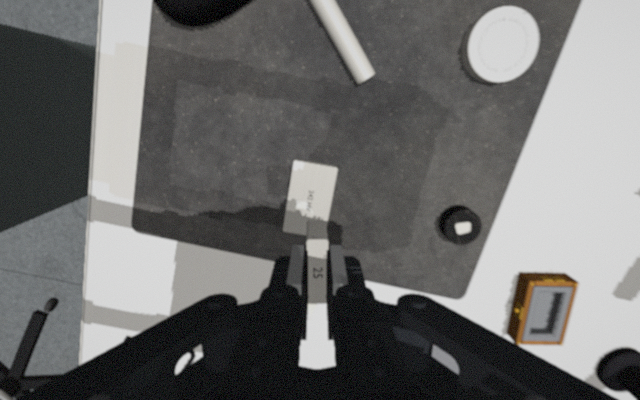

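The gauge block is held upright and centred between the pads, at px (317,265). The box is at px (541,307), fully visible, so I'll measure it here.

```bash
cat >> h.py <<'E'
def cloud(d):
    R=cv2.Rodrigues(np.array(d['rvec']))[0];t=np.array(d['tvec']).ravel();v,u=np.mgrid[0:400,0:640];z=d['depth']
    P=(np.stack([u*z,v*z,z],-1)@np.linalg.inv(d['K']).T-t)@R;P[z==0]=np.nan;return P
def near(d,c,r,zlo,zhi,zplane,amin=30):
    P=cloud(d);m=(np.hypot(P[...,0]-c[0],P[...,1]-c[1])<r)&(P[...,2]>zlo)&(P[...,2]<zhi)
    m=cv2.morphologyEx(m.astype(np.uint8),cv2.MORPH_OPEN,np.ones((3,3)))
    for b in blobs(d,m,zplane,amin): print(b)
    return P,m
E
python3 - <<'E'
from h import *
d=dict(np.load('w2.npz'))
P,m=near(d,(.676,-.01),.06,.014,.024,.018)
hsv=cv2.cvtColor(d['image'],cv2.COLOR_BGR2HSV)
# pocket: depth
print('pocket floor'); near(d,(.676,-.01),.035,.004,.0125,.008)
t=dict(np.load('top0.npz'));near(t,(.676,-.01),.06,.012,.026,.018)
E
```

```text
([546.0, 312.0], 'rect', [678.1, -6.9], [46.1, 65.6], 'longyaw', 101.6, 'mean', [678.6, -5.7])
pocket floor
([542.0, 276.0], 'rect', [669.6, 22.9], [3.9, 20.6], 'longyaw', 13.1, 'mean', [669.4, 22.6])
([520.0, 294.0], 'rect', [657.1, 1.7], [5.7, 29.9], 'longyaw', 102.1, 'mean', [656.8, 1.9])
([545.0, 312.0], 'rect', [686.5, -10.9], [18.6, 40.3], 'longyaw', 101.5, 'mean', [686.1, -10.3])
([513.0, 325.0], 'rect', [663.5, -29.3], [5.4, 25.3], 'longyaw', 103.0, 'mean', [663.2, -29.2])
([311.0, 139.0], 'rect', [679.4, -9.1], [43.6, 64.6], 'longyaw', 101.6, 'mean', [679.5, -9.3])
```

```bash
python3 -m jog '[-110,196,-60,0, -110,196,-60,0, -110,196,-60,0, -110,196,-60,0, -110,196,-60,0, -110,196,-60,0, -110,196,-60,0, -110,196,-60,0]'
python3 - <<'E'
from h import *
d=cam('wrist');cv2.imwrite('pics/w3.png',d['image']);np.savez('w3.npz',**d)
near(d,(.678,-.008),.06,.014,.024,.018)
print('pocket floor'); near(d,(.678,-.008),.035,.004,.0125,.008)
print(proj(d,[.678,-.008,.018]));print(delta([.678,-.008,.06],11.8))
E
```

```text
time: 4.7
position: [0.6745, -0.0102, 0.1927]
ee_rot: [0.621, 0.784, -0.002, -0.002]
force: [0.1, 0.2, -0.3]
width: 0.09
gripper_force: 41.7
([325.0, 177.0], 'rect', [680.0, -7.2], [43.8, 65.0], 'longyaw', 101.6, 'mean', [680.3, -6.5])
pocket floor
([325.0, 178.0], 'rect', [681.0, -9.1], [21.3, 41.8], 'longyaw', 101.6, 'mean', [680.9, -9.0])
[[322.34198278 178.52074605]]
(array([  0.4,   5.1, 133.5]), np.float64(0.025), 'j6', np.float64(-0.3), 'w', 0.085, 'F', array([ 0.8,  0.5, -0. ]), 'g', 41.7, 't', 4.75)
```

View pics/w3.png

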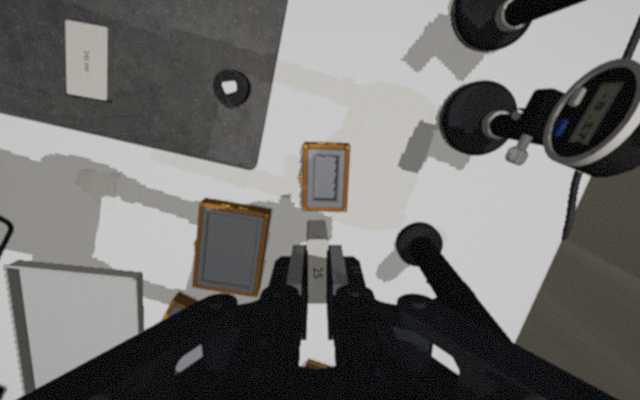

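Run:
```python
from h import *
d=dict(np.load('w3.npz'));P=cloud(d);s,R=st()
Q=(P-s['position'])@R*1000
print('toolframe pts on gauge column', [(v,Q[v,317].round(1).tolist()) for v in range(215,345,6)])
m=(P[...,2]>.05)&(np.hypot(P[...,0]-.68,P[...,1]+.008)<.14)&(P[...,0]>.72)
X=P[m];print(m.sum(), X.min(0).round(3),X.max(0).round(3))
t=dict(np.load('top0.npz'));T=cloud(t);m=(T[...,2]>.03)&(np.hypot(T[...,0]-.68,T[...,1]+.008)<.14)
X=T[m];print(m.sum(), X.min(0).round(3),X.max(0).round(3), np.hypot(X[:,0]-.68,X[:,1]+.008).min())
```

```text
toolframe pts on gauge column [(215, [-40.9, 0.4, 193.2]), (221, [15.2, 0.5, 14.3]), (227, [14.9, 0.5, 6.9]), (233, [14.8, 0.5, -0.4]), (239, [15.4, 0.5, -8.6]), (245, [13.1, 0.5, -9.4]), (251, [10.0, 0.5, -8.4]), (257, [7.2, 0.5, -8.2]), (263, [5.0, 0.5, -9.3]), (269, [1.9, 0.5, -8.5]), (275, [-0.4, 0.5, -9.4]), (281, [-4.0, 0.5, -7.9]), (287, [-6.3, 0.5, -8.9]), (293, [-9.3, 0.5, -8.6]), (299, [-12.4, 0.5, -8.2]), (305, [-143.6, 0.4, 193.3]), (311, [-151.0, 0.4, 193.2]), (317, [-158.2, 0.4, 192.8]), (323, [-166.0, 0.4, 193.2]), (329, [-173.6, 0.4, 193.1]), (335, [-181.7, 0.4, 193.5]), (341, [-190.3, 0.4, 194.5])]
13870 [ 0.72  -0.067  0.05 ] [0.798 0.095 0.279]
797 [ 0.769 -0.069  0.03 ] [0.799 0.093 0.217] 0.10636892523098668
```

Measured in the tool frame, the held gauge block is centred (0.3, 0.5) mm and its underside is 16.3 mm past the TCP, so it seats at TCP z ≈ 24.3 mm. The nearest stand is 106 mm away.

```bash
python3 -m jog '[0,7,35,0.028, 0,7,70,0.028, 0,7,105,0.028, 0,7,130,0.028, 0,7,135,0.028, 0,7,135,0.028, 0,7,135,0.028]'
python3 -c "
from h import *
print(delta([.6802,-.0083,.0243],11.6))"
```

```text
time: 5.33
position: [0.6812, -0.0077, 0.063]
ee_rot: [0.632, 0.775, 0.0, 0.001]
force: [0.4, -0.0, 0.3]
width: 0.089
gripper_force: 41.7
(array([-0.3, -1.2, 38.7]), np.float64(0.001), 'j6', np.float64(-0.26), 'w', 0.089, 'F', array([ 0.4, -0. ,  0.3]), 'g', 41.7, 't', 5.33)
```

```bash
python3 -m jog '[0,-1,12,0, 0,-1,24,0, 0,-1,30,0, 0,-1,33,0, 0,-1,33,0, 0,-1,33,0]'
python3 -c "
from h import *
print(delta([.6802,-.0083,.0243],11.6))
d=cam('wrist');s,R=st();Q=(cloud(d)-s['position'])@R*1000
m=(abs(Q[...,1])<3)&(abs(Q[...,0])<10)&(Q[...,2]<5);print('top',np.median(cloud(d)[m],0)*1000)"
```

```text
time: 5.83
position: [0.6803, -0.0083, 0.028]
ee_rot: [0.632, 0.775, -0.0, -0.0]
force: [0.1, -0.5, -0.7]
width: 0.091
gripper_force: 41.7
(array([ 0. , -0.1,  3.7]), np.float64(0.001), 'j6', np.float64(-0.27), 'w', 0.091, 'F', array([ 0.1, -0.5, -0.7]), 'g', 41.7, 't', 5.83)
top [680.37169558  -7.0392459   37.67291886]
```

```bash
python3 -m jog '[0,0,2,0, 0,0,2.5,0, 0,0,2.5,0]'; python3 -m jog '[0,0,1,0, 0,0,1,0]';python3 -m jog '[0,0,0.7,0, 0,0,0.7,0]'
```

```text
time: 6.13
position: [0.6804, -0.0083, 0.0259]
ee_rot: [0.632, 0.775, 0.0, 0.0]
force: [0.7, -0.6, -1.0]
width: 0.089
gripper_force: 41.7
time: 6.3
position: [0.6803, -0.0083, 0.0247]
ee_rot: [0.632, 0.775, -0.0, -0.0]
force: [-0.3, -0.4, -0.8]
width: 0.087
gripper_force: 41.7
time: 6.47
position: [0.6803, -0.0083, 0.0239]
ee_rot: [0.632, 0.775, -0.0, -0.0]
force: [-0.7, -0.7, -0.2]
width: 0.09
gripper_force: 41.7
```

```bash
python3 -m jog '[0,0,0.7,0, 0,0,0.7,0, 0,0,0.7,0]'|grep -E "posi|force"; python3 -m jog '[0,0,0.7,0, 0,0,0.7,0,  0,0,0.7,0]'|grep -E "posi|force"
python3 -c "
from h import *
d=cam('wrist');s,R=st();Q=(cloud(d)-s['position'])@R*1000
m=(abs(Q[...,1])<3)&(abs(Q[...,0])<10)&(Q[...,2]<5);print('top',np.median(cloud(d)[m],0)*1000,np.median(Q[m],0))"
```

```text
position: [0.6805, -0.0083, 0.0236]
force: [-0.7, 0.4, 0.4]
gripper_force: 41.8
position: [0.6805, -0.0083, 0.0236]
force: [-2.2, 0.0, 5.4]
gripper_force: 42.4
top [680.34715298  -7.02249731  33.21595252] [ 1.22937579 -0.12938881 -9.64940415]
```

Contact: 5.4 N and the top is at 33.2 mm, so it is seated. I'll release it, rise, and go to view the hardness block.

```bash
python3 -m jog '[0,0,-0.5,0, 0,0,-0.5,0, 0,0,-0.5,0, 0,0,-0.5,0]' 30|grep -E "force|width"
python3 -m jog '[0,0,-20,0, 0,0,-50,0, 0,0,-90,0, 0,0,-130,0, 0,0,-170,0, 0,0,-175,0, 0,0,-175,0]'
python3 - <<'E'
from h import *
d=cam('wrist');cv2.imwrite('pics/w4.png',d['image']);np.savez('w4.npz',**d)
near(d,(.68,-.008),.04,.027,.04,.033)
near(d,(.605,-.1),.07,.014,.024,.018);near(d,(.605,-.1),.044,.014,.0165,.015)
print(delta([.4567,.0455,.2],2.8))
E
```

```text
force: [-0.3, -0.2, 0.0]
width: 0.354
gripper_force: 0.0
time: 7.93
position: [0.682, -0.0084, 0.2038]
ee_rot: [0.632, 0.775, 0.003, 0.004]
force: [0.9, -0.3, -0.4]
width: 0.355
gripper_force: 0.0
([313.0, 178.0], 'rect', [679.0, -7.2], [8.3, 29.8], 'longyaw', 101.6, 'mean', [679.1, -7.1])
([221.0, 244.0], 'rect', [605.5, -99.4], [68.2, 93.8], 'longyaw', 93.1, 'mean', [603.0, -95.4])
([223.0, 248.0], 'rect', [605.3, -101.7], [47.2, 72.6], 'longyaw', 92.8, 'mean', [605.2, -101.0])
(array([  98. , -209. ,   -0.8]), np.float64(0.154), 'j6', np.float64(-0.27), 'w', 0.349, 'F', array([ 0.3, -0.3, -0.3]), 'g', 0.0, 't', 7.98)
```

```bash
python3 -m jog '[98,-209,0,0.154, 98,-209,0,0.154, 98,-209,0,0.154, 98,-209,0,0.154, 98,-209,0,0.154, 98,-209,60,0.154, 98,-209,100,0.154, 98,-209,130,0.154, 98,-209,130,0.154]' 60
python3 - <<'E'
from h import *
d=cam('wrist');np.savez('w5.npz',**d)
near(d,(.4567,.045),.05,.008,.018,.0125)
print(delta([.4567,.0455,.0068],2.8))
E
```

```text
time: 8.73
position: [0.4496, 0.0456, 0.0581]
ee_rot: [0.689, 0.724, -0.005, -0.005]
force: [-1.4, -0.2, -1.7]
width: 0.701
gripper_force: 0.0
([331.0, 228.0], 'rect', [456.5, 44.9], [34.9, 60.2], 'longyaw', 93.3, 'mean', [456.5, 46.1])
(array([-0.3,  6.6, 53.2]), np.float64(0.0), 'j6', np.float64(-0.02), 'w', 0.704, 'F', array([-0.1,  0.5, -1.4]), 'g', 0.0, 't', 8.78)
```

```bash
python3 -m jog '[0,3,10,0, 0,3,10,0, 0,3,10,0, 0,3,10,0]'|grep posi
python3 -c "
from h import *
print(delta([.4565,.0452,.0068],3.0))"
```

```text
position: [0.4605, 0.0456, 0.0604]
(array([-0.2, -4.2, 53.5]), np.float64(-0.004), 'j6', np.float64(-0.02), 'w', 0.699, 'F', array([-0.6,  0.5,  0.6]), 'g', 0.0, 't', 9.12)
```

```bash
python3 -m jog '[0,-4,15,0, 0,-4,30,0, 0,-4,40,0, 0,-4,45,0, 0,-4,45,0, 0,-4,45,0, 0,-4,45,0]'|grep posi
python3 -c "
from h import *
print(delta([.4565,.0452,.0068],3.0))"
```

```text
position: [0.4556, 0.0455, 0.0142]
(array([-0.4,  0.8,  7.5]), np.float64(-0.003), 'j6', np.float64(-0.02), 'w', 0.7, 'F', array([-0.2, -0.1,  0.3]), 'g', 0.0, 't', 9.7)
```

```bash
python3 -m jog '[0,1,4,0, 0,1,7,0, 0,1,7,0, 0,1,7,0]'|grep -E "posi|force"
python3 -m jog '[0,0,0,0, 0,0,0,0, 0,0,0,0, 0,0,0,0, 0,0,0,0, 0,0,0,0, 0,0,0,0]' 0 60
python3 -m jog '[0,0,-10,0, 0,0,-30,0, 0,0,-70,0, 0,0,-80,0, 0,0,-80,0,  0,0,-80,0]'
python3 - <<'E'
from h import *
d=cam('wrist');cv2.imwrite('pics/w6.png',d['image']);np.savez('w6.npz',**d)
print(delta([.6053,-.101,.1],2.9))
s,R=st();Q=(cloud(d)-s['position'])@R*1000
for y in (-10,0,10):
    m=(abs(Q[...,1]-y)<2)&(abs(Q[...,0])<45)&(Q[...,2]<20)&(Q[...,2]>-15);q=Q[m];print(y,q.min(0).round(1) if len(q) else 0,q.max(0).round(1) if len(q) else 0,np.median(q,0).round(1))
E
```

```text
position: [0.4557, 0.0456, 0.0059]
force: [-0.9, 0.2, 0.1]
gripper_force: 0.0
time: 10.62
position: [0.4562, 0.0456, 0.0068]
ee_rot: [0.69, 0.724, 0.0, 0.0]
force: [-1.7, -0.3, 4.6]
width: 0.385
gripper_force: 60.4
time: 11.12
position: [0.4561, 0.0456, 0.0861]
ee_rot: [0.69, 0.724, 0.0, 0.0]
force: [0.2, -0.0, -2.6]
width: 0.378
gripper_force: 60.1
(array([-153.7,  142.7,  -15.5]), np.float64(-0.002), 'j6', np.float64(-0.02), 'w', 0.386, 'F', array([-0. ,  0.1, -1.6]), 'g', 60.1, 't', 11.17)
-10 [-31.3 -12.   -9.2] [29.2 -8.   1. ] [  2.6 -10.   -7.2]
0 [-31.2  -2.   -9. ] [29.2  2.   1.3] [ 3.   0.2 -7.2]
10 [-31.1   8.   -9.1] [29.2 12.   2.8] [ 2.8 10.  -7.2]
```

View pics/w6.png

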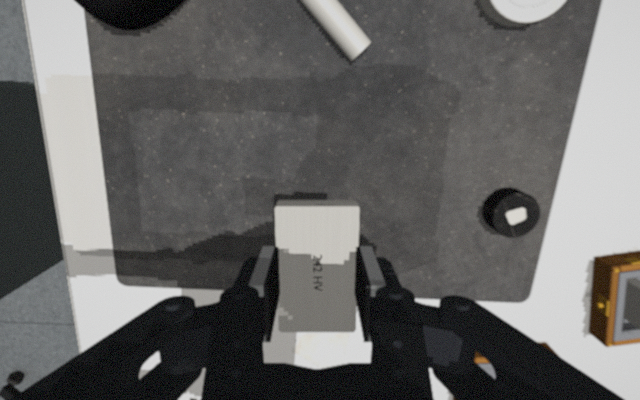

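The block is held level, at px (317,267), with its underside 2.8 mm past the TCP. Carrying it to its box.

```bash
python3 -m jog '[-35,32,-5,0, -70,64,-10,0, -105,96,-10,0, -140,128,-10,0, -153,143,-5,0, -153,143,0,0, -153,143,20,0, -153,143,30,0, -153,143,30,0, -153,143,30,0]'|grep posi
python3 -c "
from h import *
print(delta([.6053,-.100,.0178],2.9))"
```

```text
position: [0.6047, -0.0996, 0.0539]
(array([-0.5,  0.8, 36.1]), np.float64(-0.001), 'j6', np.float64(-0.27), 'w', 0.381, 'F', array([ 0.5, -0.3, -1.2]), 'g', 60.4, 't', 12.0)
```

```bash
python3 -m jog '[0,1,12,0, 0,1,22,0, 0,1,28,0, 0,1,30,0, 0,1,30,0, 0,1,30,0]'|grep -E "posi|force"
python3 - <<'E'
from h import *
print(delta([.6053,-.100,.0178],2.9))
d=cam('wrist');cv2.imwrite('pics/w7.png',d['image'])
near(d,(.605,-.1),.05,.028,.038,.032)
s,R=st();P=cloud(d);Q=(P-s['position'])@R*1000
m=(abs(Q[...,1])<12)&(abs(Q[...,0])<25)&(Q[...,2]<0)&(Q[...,2]>-15);print(np.median(P[m],0)*1000)
E
```

```text
position: [0.6073, -0.1002, 0.0263]
force: [-0.2, -0.5, -1.5]
gripper_force: 60.4
(array([ 0.3, -1.9,  8.5]), np.float64(-0.002), 'j6', np.float64(-0.27), 'w', 0.38, 'F', array([-0.2, -0.5, -1.5]), 'g', 60.4, 't', 12.5)
([316.0, 266.0], 'rect', [606.9, -100.5], [46.1, 61.1], 'longyaw', 92.8, 'mean', [606.8, -98.9])
([253.0, 259.0], 'rect', [579.6, -96.2], [1.9, 3.5], 'longyaw', 2.8, 'mean', [579.7, -96.1])
([379.0, 258.0], 'rect', [633.4, -93.3], [1.4, 3.0], 'longyaw', 2.8, 'mean', [633.3, -93.3])
[607.46016087 -98.5758113   32.13169973]
```

View pics/w7.png

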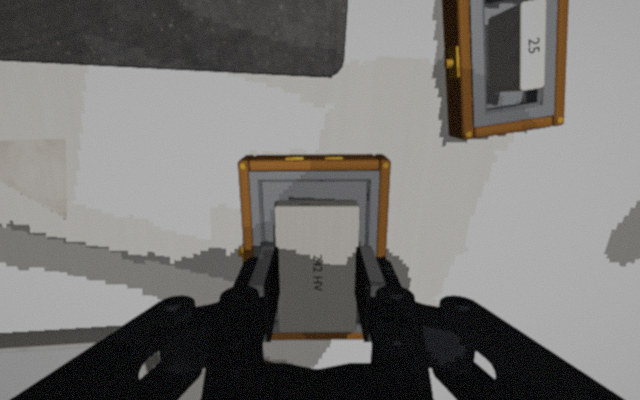

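Top right shows the gauge block upright in its pocket at px (535,45). The hardness block at (317,268) lies inside the pocket outline, 1.5 mm off in x and about 7 mm above its seat.

```bash
python3 -m jog '[0,-1.5,3,0, 0,-1.5,5,0, 0,-1.5,5,0, 0,-1.5,5,0]'|grep -E "posi|force"
for i in 1; do python3 -m jog '[0,0,1,0, 0,0,1,0, 0,0,1,0]'|grep -E "posi|force"; done
python3 -m jog '[0,0,1,0, 0,0,1,0, 0,0,1,0]'|grep -E "posi|force"
python3 -c "
from h import *
d=cam('wrist');s,R=st();P=cloud(d);Q=(P-s['position'])@R*1000
m=(abs(Q[...,1])<12)&(abs(Q[...,0])<25)&(Q[...,2]<0)&(Q[...,2]>-15);print(np.median(P[m],0)*1000)"
```

```text
position: [0.6056, -0.1003, 0.021]
force: [0.6, -0.3, -1.7]
gripper_force: 60.4
position: [0.6057, -0.1003, 0.0202]
force: [-0.6, -0.3, -1.4]
gripper_force: 60.4
position: [0.6059, -0.1003, 0.0193]
force: [0.0, 0.3, -1.3]
gripper_force: 60.5
[605.86384972 -98.54934505  25.15870509]
```

```bash
python3 -m jog '[0,0,0.8,0, 0,0,0.8,0, 0,0,0.8,0]'|grep -E "posi|force"
python3 -m jog '[0,0,0.7,0, 0,0,0.7,0, 0,0,0.7,0]'|grep -E "posi|force"
```

```text
position: [0.6059, -0.1003, 0.0193]
force: [-2.7, 1.1, 5.2]
gripper_force: 61.2
position: [0.606, -0.1003, 0.0193]
force: [-4.7, 1.0, 9.1]
gripper_force: 61.6
```

```bash
python3 -m jog '[0,0,-1.5,0, 0,0,-1.5,0, 0,0,-1.5,0, 0,0,-1.5,0, 0,0,-20,0, 0,0,-60,0, 0,0,-100,0, 0,0,-140,0, 0,0,-170,0, 0,0,-170,0]' 58|grep -E "posi|force"
python3 - <<'E'
from h import *
d=cam('wrist');np.savez('w8.npz',**d)
near(d,(.605,-.1),.05,.0225,.03,.025)
near(d,(.605,-.1),.044,.012,.0165,.015)
print(delta([.563,.187,.06],3))
E
```

```text
position: [0.6083, -0.1008, 0.197]
force: [0.1, 0.7, 0.7]
gripper_force: 0.0
([311.0, 179.0], 'rect', [605.2, -101.3], [34.7, 60.1], 'longyaw', 93.0, 'mean', [605.3, -100.7])
([319.0, 160.0], 'rect', [605.6, -101.0], [47.4, 71.2], 'longyaw', 92.7, 'mean', [612.2, -85.1])
([290.0, 187.0], 'rect', [585.3, -113.0], [5.2, 49.0], 'longyaw', 93.0, 'mean', [585.3, -112.0])
(array([289.9, -31.6, 132.1]), np.float64(-0.003), 'j6', np.float64(-0.27), 'w', 0.674, 'F', array([ 0.1,  1.2, -0.7]), 'g', 0.0, 't', 14.82)
```

The block is centred in its pocket, (605.2, −101.3) against (605.6, −101.0), and flat. Next is the small disc.

```bash
python3 -m jog '[40,-5,0,0, 80,-10,0,0, 120,-15,0,0, 160,-20,0,0, 200,-25,10,0, 240,-30,25,0, 275,-31,45,0, 290,-31,80,0, 290,-31,90,0, 290,-31,90,0]' 70|grep -E "posi|force"
python3 - <<'E'
from h import *
d=cam('wrist');np.savez('w9.npz',**d)
near(d,(.563,.187),.04,.009,.02,.0145); near(d,(.575,.292),.05,.009,.02,.0145)
print(delta([.563,.187,.01],3))
E
```

```text
position: [0.5574, 0.1877, 0.0913]
force: [0.1, -0.4, -0.1]
gripper_force: 0.0
([330.0, 210.0], 'rect', [564.6, 188.1], [49.3, 50.2], 'longyaw', 93.1, 'mean', [564.6, 188.9])
([361.0, 43.0], 'rect', [576.8, 287.6], [50.1, 61.3], 'longyaw', 2.8, 'mean', [576.4, 290.3])
(array([-0.1,  4.5, 84.5]), np.float64(-0.003), 'j6', np.float64(0.22), 'w', 0.819, 'F', array([ 0.4, -1. ,  0.6]), 'g', 0.0, 't', 15.7)
```

```bash
python3 -m jog '[1,4,25,0, 1,4,50,0, 1,4,70,0, 1,4,74,0, 1,4,74,0, 1,4,74,0]'|grep -E "posi|force"
python3 -c "
from h import *
print(delta([.5646,.1884,.006],3))"
```

```text
position: [0.5658, 0.1884, 0.0258]
force: [0.2, -0.5, 0.1]
gripper_force: 0.0
(array([ 0.1, -1.3, 19.8]), np.float64(-0.005), 'j6', np.float64(0.22), 'w', 0.818, 'F', array([ 0.2, -0.5,  0.1]), 'g', 0.0, 't', 16.2)
```

```bash
python3 -m jog '[0,-1,8,0, 0,-1,16,0, 0,-1,17,0, 0,-1,17,0, 0,-1,17,0]'|grep -E "posi|force"
python3 -c "
from h import *
print(delta([.5646,.1884,.006],3))"
```

```text
position: [0.5634, 0.189, 0.0067]
force: [0.8, -0.3, 0.0]
gripper_force: 0.0
(array([-0.7,  1.1,  0.7]), np.float64(-0.003), 'j6', np.float64(0.22), 'w', 0.823, 'F', array([ 0.8, -0.3,  0. ]), 'g', 0.0, 't', 16.62)
```

```bash
python3 -m jog '[0,0.7,0.5,0, 0,0.7,0.5,0, 0,0.7,0.5,0, 0,0.7,0.5,0, 0,0.7,0.5,0, 0,0.7,0.5,0, 0,0.7,0.5,0]' 0 70 | grep -E "posi|force|wid"
python3 -m jog '[0,0,-10,0, 0,0,-30,0, 0,0,-70,0, 0,0,-100,0, 0,0,-100,0,  0,0,-100,0]'| grep -E "posi|force|wid"
python3 - <<'E'
from h import *
d=cam('wrist');cv2.imwrite('pics/w10.png',d['image'])
print(delta([.609,-.328,.12],3))
s,R=st();P=cloud(d);Q=(P-s['position'])@R*1000
m=(abs(Q[...,1])<12)&(abs(Q[...,0])<40)&(Q[...,2]<0)&(Q[...,2]>-15);q=Q[m];print(q.min(0).round(1),q.max(0).round(1),np.median(q,0).round(1))
A=np.c_[q[:,:2],np.ones(len(q))];print('plane',np.linalg.lstsq(A,q[:,2],rcond=None)[0])
E
```

```text
position: [0.5648, 0.1893, 0.0073]
force: [-0.4, -0.2, 5.2]
width: 0.53
gripper_force: 71.9
position: [0.5654, 0.1893, 0.109]
force: [-0.6, 0.2, -2.5]
width: 0.533
gripper_force: 72.0
(array([-518.6,   19.4,  -13.6]), np.float64(-0.003), 'j6', np.float64(0.22), 'w', 0.53, 'F', array([ 0.3,  0.2, -2.1]), 'g', 72.0, 't', 17.75)
[-27.1 -12.  -11.8] [24.1 12.  -0. ] [ 2.3  0.1 -9.9]
plane [ 3.07672386e-02 -3.00494640e-03 -9.65793462e+00]
```

View pics/w10.png

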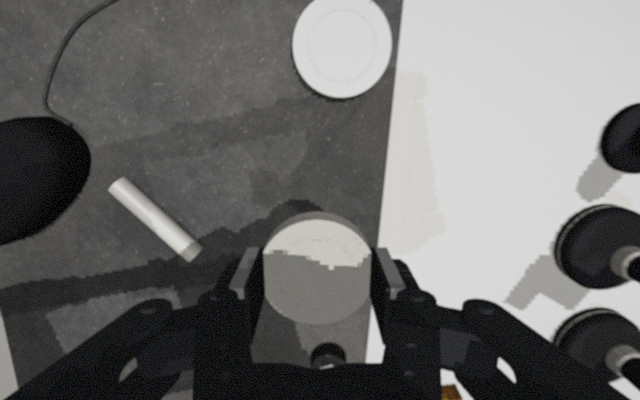

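The small disc is held level at px (317,267), with its underside about 2.2 mm past the TCP. Carrying it to hover over its box.

```bash
python3 -m jog '[-40,1,-20,0, -80,3,-40,0, -120,4,-60,0, -160,6,-80,0, -200,8,-90,0, -240,9,-90,0, -280,11,-90,0, -320,13,-90,0, -360,15,-90,0, -400,16,-90,0]'| grep -E "posi|force|wid"
python3 -m jog '[-40,1,0,0, -80,3,0,0, -118,4,0,0, -118,4,0,0, -118,4,0,0]'| grep -E "posi|force|wid"
python3 - <<'E'
from h import *
d=cam('wrist');cv2.imwrite('pics/w11.png',d['image']);np.savez('w11.npz',**d)
print(delta([.609,-.328,.06],3));print(proj(d,[.609,-.328,.018]))
near(d,(.607,-.328),.055,.0145,.024,.018);near(d,(.607,-.328),.037,.009,.0148,.013)
near(d,(.592,-.226),.065,.0145,.024,.018)
P=cloud(d);m=(P[...,0]>.65)&(P[...,0]<.8)&(P[...,1]<-.2)&(P[...,1]>-.4)&(P[...,2]>.025);print(P[m].min(0),P[m].max(0))
E
```

```text
position: [0.5986, -0.2083, 0.1931]
force: [0.6, 0.4, -1.6]
width: 0.528
gripper_force: 72.0
position: [0.6079, -0.3262, 0.1914]
force: [0.5, -0.1, -2.3]
width: 0.529
gripper_force: 72.1
(array([ -3.9,   1. , 132.6]), np.float64(-0.005), 'j6', np.float64(-0.59), 'w', 0.528, 'F', array([ 0.6,  0.6, -1.2]), 'g', 72.1, 't', 19.05)
[[319.37293696 182.44471891]]
([324.0, 126.0], 'rect', [608.6, -276.8], [8.6, 25.0], 'longyaw', 168.9, 'mean', [610.3, -277.2])
([320.0, 172.0], 'rect', [610.3, -325.7], [80.7, 81.0], 'longyaw', 81.4, 'mean', [609.4, -319.1])
([321.0, 180.0], 'rect', [610.9, -327.4], [59.0, 59.2], 'longyaw', 92.7, 'mean', [610.7, -326.7])
([302.0, 61.0], 'rect', [588.0, -224.8], [94.7, 94.8], 'longyaw', 73.0, 'mean', [589.5, -225.0])
([302.0, 136.0], 'rect', [593.4, -287.1], [8.3, 34.0], 'longyaw', 174.6, 'mean', [591.9, -286.6])
[ 0.65000532 -0.38117749  0.02506694] [ 0.79999776 -0.21822148  0.27762502]
```

View pics/w11.png

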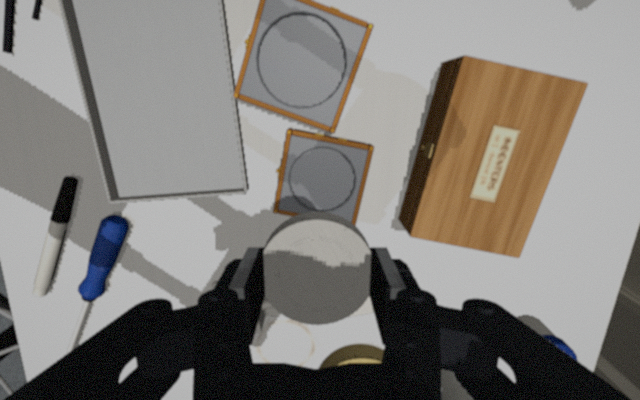

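The small-disc box is at px (322,180), pocket centre (610.6, −327.2) mm. The large-disc box is at (302,61). The wooden case starts at about px (400,225), clear of the fingers.

```bash
python3 -m jog '[-1,2,35,0, -1,2,70,0, -1,2,105,0, -1,2,130,0, -1,2,140,0, -1,2,140,0, -1,2,140,0]'| grep -E "posi|force"
python3 - <<'E'
from h import *
print(delta([.6106,-.3257,.0152],3))
d=cam('wrist');s,R=st();P=cloud(d);Q=(P-s['position'])@R*1000
m=(abs(Q[...,1])<12)&(abs(Q[...,0])<20)&(Q[...,2]<-5)&(Q[...,2]>-15);print(np.median(P[m],0)*1000)
E
```

```text
position: [0.6116, -0.3241, 0.0567]
force: [1.0, 0.1, -0.5]
gripper_force: 72.1
(array([-1.5, -1.1, 41.5]), np.float64(-0.002), 'j6', np.float64(-0.59), 'w', 0.535, 'F', array([ 1. ,  0.1, -0.5]), 'g', 72.1, 't', 19.63)
[ 612.11942346 -322.86909938   64.22932292]
```

```bash
python3 -m jog '[-1.5,-1,12,0, -1.5,-1,24,0, -1.5,-1,31,0, -1.5,-1,33,0, -1.5,-1,33,0, -1.5,-1,33,0]'| grep -E "posi|force"
python3 - <<'E'
from h import *
print(delta([.6106,-.3257,.0152],3))
d=cam('wrist');s,R=st();P=cloud(d);Q=(P-s['position'])@R*1000
m=(abs(Q[...,1])<12)&(abs(Q[...,0])<20)&(Q[...,2]<-5)&(Q[...,2]>-15);print(np.median(P[m],0)*1000)
near(d,(.611,-.327),.04,.027,.04,.032)
E
```

```text
position: [0.6103, -0.3267, 0.0229]
force: [0.4, -0.5, -2.1]
gripper_force: 72.1
(array([1. , 0.3, 7.7]), np.float64(-0.003), 'j6', np.float64(-0.59), 'w', 0.529, 'F', array([ 0.4, -0.5, -2.1]), 'g', 72.1, 't', 20.18)
[ 610.53819392 -325.65643252   30.20761524]
([316.0, 271.0], 'rect', [611.6, -325.1], [49.6, 56.6], 'longyaw', 34.5, 'mean', [609.9, -325.4])
([234.0, 263.0], 'rect', [575.1, -323.3], [3.7, 5.7], 'longyaw', 2.8, 'mean', [575.3, -323.4])
([399.0, 263.0], 'rect', [644.2, -319.9], [3.7, 5.6], 'longyaw', 2.8, 'mean', [644.2, -319.9])
```

```bash
python3 -m jog '[-1,0,2,0, -1,0,4,0, -1,0,4,0, -1,0,4,0]'| grep -E "posi|force"
python3 -m jog '[0,0,1,0, 0,0,1,0, 0,0,1,0]'| grep -E "posi|force"
python3 -m jog '[0,0,0.8,0, 0,0,0.8,0, 0,0,0.8,0]'| grep -E "posi|force"
python3 -m jog '[0,0,0.8,0, 0,0,0.8,0, 0,0,0.8,0]'| grep -E "posi|force"
```

```text
position: [0.6104, -0.3277, 0.0191]
force: [0.2, 0.2, -1.3]
gripper_force: 72.1
position: [0.6105, -0.3276, 0.0181]
force: [-0.4, -0.3, -1.3]
gripper_force: 72.1
position: [0.6106, -0.3277, 0.0179]
force: [0.4, 0.1, 0.8]
gripper_force: 72.4
position: [0.6106, -0.3277, 0.0178]
force: [-3.4, 1.6, 5.8]
gripper_force: 72.9
```

Contact, seated. I'll release, rise and check.

```bash
python3 -m jog '[0,0,-1.2,0, 0,0,-1.2,0, 0,0,-1.2,0, 0,0,-1.2,0, 0,0,-20,0, 0,0,-60,0, 0,0,-100,0, 0,0,-140,0, 0,0,-175,0, 0,0,-175,0]' 62|grep -E "posi|force"
python3 - <<'E'
from h import *
d=cam('wrist')
near(d,(.61,-.327),.04,.0225,.03,.025)
near(d,(.61,-.327),.037,.009,.0148,.013)
near(d,(.588,-.225),.065,.0145,.024,.018);near(d,(.588,-.225),.045,.009,.0148,.013)
print(delta([.576,.290,.1],3))
E
```

```text
position: [0.6127, -0.329, 0.2028]
force: [0.6, 0.1, 1.9]
gripper_force: 0.0
([312.0, 177.0], 'rect', [609.8, -329.0], [48.5, 49.4], 'longyaw', 2.7, 'mean', [610.0, -328.7])
([312.0, 154.0], 'rect', [608.5, -313.3], [31.2, 59.5], 'longyaw', 8.6, 'mean', [609.8, -309.8])
([340.0, 179.0], 'rect', [638.0, -332.9], [4.4, 13.2], 'longyaw', 87.6, 'mean', [637.8, -332.3])
([292.0, 58.0], 'rect', [580.4, -222.5], [94.8, 110.5], 'longyaw', 163.0, 'mean', [588.1, -226.9])
([292.0, 128.0], 'rect', [592.5, -286.8], [7.9, 31.4], 'longyaw', 174.2, 'mean', [590.1, -286.0])
([292.0, 56.0], 'rect', [588.3, -225.3], [73.1, 73.4], 'longyaw', 93.0, 'mean', [588.1, -224.3])
(array([620.4,  -6.8,  94.7]), np.float64(-0.003), 'j6', np.float64(-0.59), 'w', 0.725, 'F', array([0.1, 0.3, 0.1]), 'g', 0.0, 't', 22.2)
```

The small disc is seated at (609.8, −329.0), inside its pocket. The large pocket centre is (588.3, −225.2) mm. Next is the large disc.

```bash
python3 -m jog '[41,0,0,0, 82,-1,0,0, 123,-1,0,0, 164,-2,0,0, 205,-2,0,0, 246,-3,0,0, 287,-3,0,0, 328,-4,0,0, 369,-4,0,0, 400,-4,0,0]' 85|grep -E "posi|force"
python3 -m jog '[40,0,0,0, 80,-1,10,0, 120,-1,20,0, 160,-2,30,0, 200,-2,50,0, 221,-3,80,0, 221,-3,95,0, 221,-3,95,0, 221,-3,95,0]'|grep -E "posi|force"
python3 - <<'E'
from h import *
d=cam('wrist');near(d,(.576,.291),.05,.009,.02,.0145)
print(delta([.576,.290,.04],3))
E
```

```text
position: [0.5858, 0.0748, 0.1899]
force: [0.6, 0.0, 1.0]
gripper_force: 0.0
position: [0.5719, 0.2918, 0.0941]
force: [0.9, -0.2, 0.5]
gripper_force: 0.0
([324.0, 206.0], 'rect', [576.3, 293.5], [61.6, 61.6], 'longyaw', 2.9, 'mean', [576.2, 294.4])
(array([-1.7,  2.9, 56.3]), np.float64(-0.004), 'j6', np.float64(0.37), 'w', 0.995, 'F', array([0.3, 0.2, 0.4]), 'g', 0.0, 't', 23.83)
```

```bash
python3 -m jog '[1.5,3,25,0, 1.5,3,50,0, 1.5,3,65,0, 1.5,3,70,0, 1.5,3,70,0, 1.5,3,70,0]'|grep -E "posi|force"
python3 -c "
from h import *
print(delta([.5763,.2936,.004],3))"
```

```text
position: [0.5772, 0.2936, 0.0287]
force: [-0.1, 0.1, 1.2]
gripper_force: 0.0
(array([ 0.1, -1. , 24.7]), np.float64(-0.004), 'j6', np.float64(0.37), 'w', 1.001, 'F', array([-0.1,  0.1,  1.2]), 'g', 0.0, 't', 24.33)
```

```bash
python3 -m jog '[0,-1,8,0, 0,-1,16,0, 0,-1,22,0, 0,-1,22,0, 0,-1,22,0]'| grep -E "posi|force"
python3 -c "
from h import *
print(delta([.5763,.2936,.004],3))"
```

```text
position: [0.5745, 0.2937, 0.0037]
force: [-0.7, 0.4, -0.2]
gripper_force: 0.0
(array([-0.2,  1.8, -0.3]), np.float64(-0.003), 'j6', np.float64(0.37), 'w', 0.997, 'F', array([-0.7,  0.4, -0.2]), 'g', 0.0, 't', 24.75)
```

```bash
python3 -m jog '[0,1,0,0, 0,1,0,0, 0,1,0,0, 0,1,0,0, 0,1,0,0, 0,1,0,0, 0,1,0,0]' 0 80 | grep -E "posi|force|wid"
python3 -m jog '[0,0,-10,0, 0,0,-30,0, 0,0,-70,0, 0,0,-100,0, 0,0,-100,0,  0,0,-100,0]'| grep -E "posi|force|wid"
python3 - <<'E'
from h import *
d=cam('wrist');cv2.imwrite('pics/w12.png',d['image'])
print(delta([.588,-.225,.2],3))
s,R=st();P=cloud(d);Q=(P-s['position'])@R*1000
m=(abs(Q[...,1])<12)&(abs(Q[...,0])<40)&(Q[...,2]<0)&(Q[...,2]>-15);q=Q[m];print(q.min(0).round(1),q.max(0).round(1),np.median(q,0).round(1))
q=q[abs(q[:,0])<25];A=np.c_[q[:,:2],np.ones(len(q))];print('plane',np.linalg.lstsq(A,q[:,2],rcond=None)[0])
E
```

```text
position: [0.5769, 0.2943, 0.0062]
force: [0.0, 0.7, 6.0]
width: 0.66
gripper_force: 84.3
position: [0.577, 0.2944, 0.1073]
force: [0.1, -0.3, -3.9]
width: 0.662
gripper_force: 86.1
(array([-518.8,  -13.3,  -95.6]), np.float64(-0.003), 'j6', np.float64(0.37), 'w', 0.658, 'F', array([ 0. , -0. , -4.5]), 'g', 86.1, 't', 25.88)
[-31.6 -12.  -13.7] [30.8 12.  -0.1] [  4.2   0.1 -11.2]
plane [-1.62771341e-02 -9.74509013e-04 -1.12472147e+01]
```

View pics/w12.png

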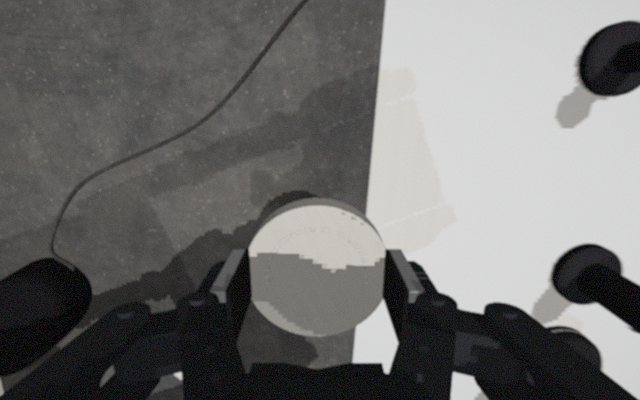

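The large disc is held level at px (317,267). Carrying it to the large box.

```bash
python3 -m jog '[-20,0,-30,0, -60,0,-40,0, -100,-1,-50,0, -140,-2,-50,0, -180,-3,-50,0, -220,-4,-50,0, -260,-5,-50,0, -300,-6,-50,0, -340,-8,-50,0, -380,-9,-50,0]'| grep -E "posi|force|wid"
python3 -m jog '[-40,-1,0,0, -80,-2,0,0, -120,-3,0,0, -139,-4,0,0, -139,-4,30,0, -139,-4,60,0, -139,-4,80,0, -139,-4,80,0, -139,-4,80,0]'| grep -E "posi|force|wid"
python3 - <<'E'
from h import *
d=cam('wrist');print(delta([.5883,-.2255,.0138],3))
s,R=st();P=cloud(d);Q=(P-s['position'])@R*1000
m=(abs(Q[...,1])<12)&(abs(Q[...,0])<20)&(Q[...,2]<-5)&(Q[...,2]>-15);print(np.median(P[m],0)*1000)
near(d,(.5883,-.2255),.065,.06,.1,.08)
near(d,(.588,-.225),.065,.0145,.024,.018)
E
```

```text
position: [0.5839, -0.0877, 0.1511]
force: [1.6, 1.4, -2.8]
width: 0.663
gripper_force: 86.8
position: [0.5862, -0.2242, 0.0704]
force: [0.5, -0.6, -1.9]
width: 0.654
gripper_force: 86.8
(array([-0.9,  0.7, 59.5]), np.float64(-0.003), 'j6', np.float64(-0.47), 'w', 0.659, 'F', array([ 0.2, -0.3, -3.1]), 'g', 86.8, 't', 27.52)
[ 587.45967495 -221.29220779   78.91494166]
([317.0, 269.0], 'rect', [586.7, -228.0], [70.5, 74.3], 'longyaw', 44.8, 'mean', [585.9, -221.9])
([327.0, 181.0], 'rect', [590.5, -217.0], [79.9, 95.0], 'longyaw', 163.7, 'mean', [590.2, -198.2])
([218.0, 228.0], 'rect', [527.4, -229.5], [2.7, 39.8], 'longyaw', 97.0, 'mean', [527.5, -229.6])
```

```bash
python3 -m jog '[-1,1,15,0, -1,1,30,0, -1,1,40,0, -1,1,46,0, -1,1,46,0, -1,1,46,0, -1,1,46,0]'| grep -E "posi|force"
python3 - <<'E'
from h import *
d=cam('wrist');print(delta([.5883,-.225,.0138],3));cv2.imwrite('pics/w13.png',d['image'])
s,R=st();P=cloud(d);Q=(P-s['position'])@R*1000
m=(abs(Q[...,1])<12)&(abs(Q[...,0])<20)&(Q[...,2]<-5)&(Q[...,2]>-15);print(np.median(P[m],0)*1000)
E
```

```text
position: [0.5902, -0.2263, 0.03]
force: [0.3, 0.4, -3.8]
gripper_force: 86.8
(array([ 1.4, -1.9, 16.2]), np.float64(-0.003), 'j6', np.float64(-0.47), 'w', 0.658, 'F', array([-0.1,  0.2, -3.2]), 'g', 86.8, 't', 28.15)
[ 590.15460078 -225.22488253   38.31675588]
```

View pics/w13.png

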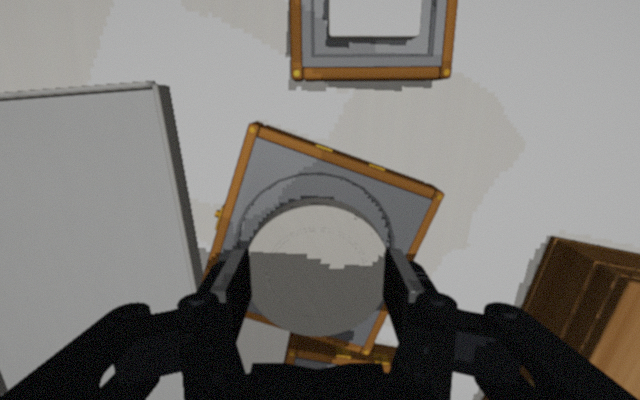

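The disc, at px (317,268), is over the pocket and about 13 mm above its seat. I'll correct −2 mm in tool y, +1 mm in tool x, and lower gently.

```bash
python3 -m jog '[1,-1.5,5,0, 1,-1.5,9,0, 1,-1.5,10,0, 1,-1.5,10,0, 1,-1.5,10,0]'| grep -E "posi|force"
python3 -m jog '[0,0,1,0, 0,0,1,0, 0,0,1,0]'| grep -E "posi|force"
python3 - <<'E'
from h import *
d=cam('wrist')
s,R=st();P=cloud(d);Q=(P-s['position'])@R*1000
m=(abs(Q[...,1])<12)&(abs(Q[...,0])<20)&(Q[...,2]<-5)&(Q[...,2]>-15);print(np.median(P[m],0)*1000)
E
```

```text
position: [0.5878, -0.2251, 0.0183]
force: [0.3, -0.1, -3.1]
gripper_force: 86.8
position: [0.588, -0.2252, 0.0176]
force: [0.2, 0.4, -4.3]
gripper_force: 86.8
[ 587.94105258 -223.99278097   25.9920346 ]
```

```bash
python3 -m jog '[0,0,0.7,0, 0,0,0.7,0, 0,0,0.7,0]'| grep -E "posi|force"
python3 -m jog '[0,0,0.7,0, 0,0,0.7,0, 0,0,0.7,0]'| grep -E "posi|force"
python3 -m jog '[0,0,0.4,0, 0,0,0.4,0, 0,0,0.4,0]'| grep -E "posi|force"
```

```text
position: [0.5881, -0.2252, 0.0171]
force: [0.7, -1.5, -2.7]
gripper_force: 86.9
position: [0.5881, -0.2252, 0.0168]
force: [-1.7, 1.2, 1.0]
gripper_force: 87.5
position: [0.5882, -0.2252, 0.0168]
force: [-2.8, 2.2, 6.1]
gripper_force: 88.1
```

Seated with 6 N of contact. I'll release, lift and verify all four.

```bash
python3 -m jog '[0,0,-0.8,0, 0,0,-0.8,0, 0,0,-0.8,0, 0,0,-0.8,0, 0,0,-20,0, 0,0,-60,0, 0,0,-100,0, 0,0,-140,0, 0,0,-175,0, 0,0,-175,0]' 80|grep -E "posi|force"
python3 - <<'E'
from h import *
d=cam('wrist')
for n,c,z,r in [('large',(.588,-.225),.025,.045),('block',(.605,-.101),.025,.045)]:
    print(n);P,m=near(d,c,r,.0225,.03,z);m=m>0;q=P[m];A=np.c_[q[:,:2]-c,np.ones(len(q))];print('plane',np.linalg.lstsq(A,q[:,2],rcond=None)[0].round(4))
cv2.imwrite('pics/w14.png',d['image'])
E
python3 -m jog '[-20,-40,0,0, -20,-80,0,0, -20,-120,0,0, -20,-160,0,0, -20,-160,0,0, -20,-160,0,0]'|grep posi
python3 - <<'E'
from h import *
d=cam('top');cv2.imwrite('pics/top9.png',cv2.resize(d['image'][120:270,160:480],(800,375),interpolation=cv2.INTER_CUBIC))
for c,z in [((.588,-.225),.025),((.61,-.327),.025),((.605,-.101),.025),((.68,-.008),.033)]:
    near(d,c,.045,z-.0035,z+.004,z,12)
E
```

```text
position: [0.5905, -0.2263, 0.2013]
force: [0.4, -0.2, 1.6]
gripper_force: 0.0
large
([311.0, 176.0], 'rect', [587.6, -226.0], [60.5, 61.5], 'longyaw', 92.6, 'mean', [587.5, -225.4])
plane [-0.0003  0.      0.0252]
block
([340.0, 35.0], 'rect', [605.7, -104.9], [34.6, 53.3], 'longyaw', 92.9, 'mean', [605.4, -104.2])
plane [-0.0017  0.0025  0.0253]
position: [0.4274, -0.253, 0.1897]
([407.0, 178.0], 'rect', [588.3, -226.5], [56.9, 59.2], 'longyaw', 89.3, 'mean', [587.5, -227.6])
([452.0, 168.0], 'rect', [608.7, -330.8], [46.5, 48.6], 'longyaw', 151.8, 'mean', [609.5, -330.4])
([352.0, 171.0], 'rect', [604.7, -102.7], [34.9, 59.3], 'longyaw', 92.7, 'mean', [605.0, -103.1])
([315.0, 138.0], 'rect', [680.5, -19.5], [4.5, 6.8], 'longyaw', 179.3, 'mean', [680.5, -19.5])
([306.0, 139.0], 'rect', [677.3, -0.3], [4.6, 11.3], 'longyaw', 89.3, 'mean', [677.3, -0.3])
```

View pics/top9.png

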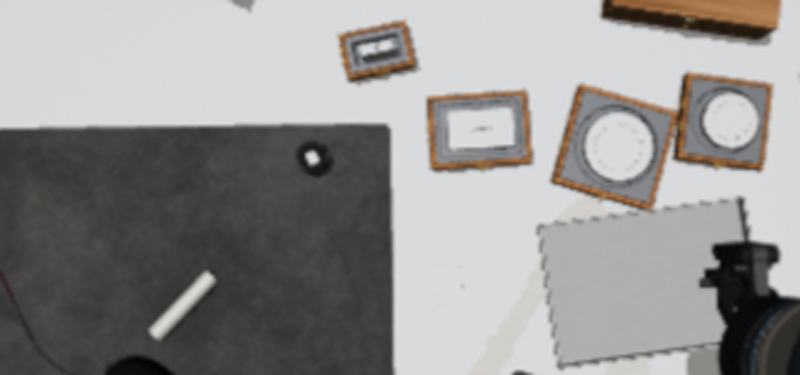

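All four standards sit flat inside their pockets, gauge block at (376,47) in the crop. The bar at (183,305) and the specimen at (313,158) have not moved.

```bash
python3 -c "
from bench import close_job
print(close_job())"
```

```text
the job is handed in; nothing more can be done
None
```

All four standards are seated in their matching boxes with the gauge block upright, the bar and specimen were left in place, and the job was handed in after about 31 s of robot time; no verdict came back.

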